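# Slide the locked coupon carriage under the measuring head

## Robot

A 6-joint arm with a two-finger parallel gripper is mounted at the origin on the work surface. World frame = base frame: x ahead of the robot, y to its left, z up, the work surface at z = 0. Lengths are in m, angles in rad, forces in N, time in s.
With the tool pointing down it reaches from about 0.275 to 0.875 m from the base axis. Payload 12.5 kg.
Tool frame: the origin (TCP) lies at the very end of the fingers, on their centre line; the grasp point (between the pads) lies 19 mm behind it; z points along the fingers, y is the line along which they close (so a half turn about z gives the same grasp; the last joint's range is limited). The gripper opens to 85 mm and grips with 20 to 120 N. Pads are 22 mm wide; open, the fingers measure 114 mm over their backs; the gripper's body (76 mm by 85 mm) begins 54 mm behind the grasp point. The pads swing forward as they close: fully open they stand 13 mm farther back than shut.
Start: joints at [-1.203, 0.351, 1.652, -0, 1.139, -0.085], TCP at [0.241, -0.495, 0.207] pointing down, gripper open.
Joint ranges: [-2.75, 2.75], [-0.79, 2.1], [0.01, 2.65], [-1.57, 4.71], [0.07, 3.14], [-2.87, 2.87]. Speed limits (rad/s): [2.22, 2.22, 2.79, 3.14, 3.14, 3.14].

## Interface

Orientations are given as a 3x3 rotation matrix whose columns are the frame's x, y, z axes.
In Python, from bench import manip gives the robot as it stands. Calls block until the motion is done:
- manip.move_ptp(position, orientation): joint-space move of the TCP to a pose.
- manip.move_l(position, attitude=None, max_speed=0.15): straight line of the TCP; attitude=None keeps the orientation; max_speed is the mean speed in m/s.
- manip.move_j(angles): joint-space move.
- manip.set_gripper(opening, effort=None): opening from 0.0 (shut) to 1.0 (fully open); effort is the grip in N (None keeps the last); returns when the fingers have stopped.
- manip.dwell(seconds).
- manip.inverse_kinematics(position, orientation): joint angles nearest the present ones, or None.
- manip.grab_frame(name): name is "scene" or "top" or "wrist"; returns (picture, depth): 400x640x3 uint8, red, green, blue; 400x640 float32, m along the optical axis (not along the pixel's ray), 0 where there is no reading.
- manip.get_calibration(name): a dict with "camera_matrix" (3x3 intrinsics, pixels), "k1" (the pictures are not rectified: a ray, as slopes to the right and down, at radius r is drawn at 1 + k1 r^2 times it, then the intrinsics apply), "R" (3x3) and "t" (3): a world point X has camera coordinates R X + t. Camera axes: x right, y down, z forward; pixel columns grow to the right and rows downward; lengths in m; the calibration is good to about 2 mm. A picture is of the moment at which its call begins: read the wrist's pose just before it. get_calibration takes no time and is no camera call; for the wrist camera it gives the pose at the moment of the call.
A pose or a line that the arm cannot do raises manip.Unreachable and nothing moves.
- manip.sign_off(): hands the job in; it is judged then, once.
Trained networks look in the newest picture that a camera, given by its name, has taken for a name from the list of things; names that differ only in an ending like _2 or _b are one class to them, and where a whole thing is asked for, a point or a joint stands for the part that bears it (a point fixed in the world has none). Each returns a list of dicts, best first, with "confidence" (0 to 1); they miss things now and then, are a little off and sometimes report something else, mostly with a low value. They report only what shows in the picture. A call takes as long as a camera call. They do not tell look-alikes from the thing itself.
- manip.look_for(camera, name): "at" ([x, y, z] in m, in world coordinates, good to about 4 mm: the middle of the surface that is visible of it).
Readings, each from a call of its own:
- manip.current_time(): time.
- manip.current_qpos(): joint angles.
- manip.current_joint_vel(): joint speeds.
- manip.current_joint_torque(): joint torques, N m.
- manip.current_ee_pos(): TCP position.
- manip.current_tcp_rot(): TCP orientation.
- manip.current_force(): force on the tool from outside, world axes, zero at the start.
- manip.current_ft_torque(): the same for the moment, N m.
- manip.current_grip_width(): opening from 0.0 (shut) to 1.0 (fully open).
- manip.current_grip_force(): force on a finger pad.
Only numpy, scipy, OpenCV 4.12 (cv2) and the standard library are available. Lean on these libraries where they do the work, as an engineer would, in place of code of your own. Each camera call takes 0.05 s, during which the arm holds its last target. There are 200 camera calls.

## Task

Bring the bonded test coupon under the measuring head: with a fingertip press the lock button on the carriage and keep it held down while you slide the carriage along its rail all the way against the end stop, then lift the finger off so that the button springs fully up and the carriage is locked there. Nothing is to be picked up: the coupon just rides along, lying in its nest on the carriage, and the cartridges, jar and spatula around the slide are left where they are.

Things in the scene. Friction and masses are not known exactly. Their poses are not given: they have to be found in the camera images.
- slide_base: The slide: a bare aluminium plate 160 x 350 x 12 mm fixed on the bench, with two steel guide bars on top. Origin: centre of its underside. The carriage runs along its +y axis (horizontal, x across the rail, z up). Along its -x edge stands a dark steel comb of lock teeth, top 37 mm above the bench.
- carriage (a joint): Travel of the carriage along the slide's +y, in m; 0 = parked at the start, growing towards the end stop. About 1.5 N of drag. The carriage is a grey block 120 mm across the rail x 110 mm along it x 16 mm thick, its top face 40 mm above the bench. Until the lock is released it has only 1 mm of play.
- lock_button (a joint): How far the lock button is pressed down, in m: 0 = up (locked), 0.008 = fully down. Spring: 3 N to start, 6 N fully down. From 0.004 on, the latch clears the teeth; let up on the way, it catches again. The last notch is on the stop block: with the carriage against the bumper the button rises and locks it; more than 2 mm short, the latch stays under the last tooth and the button cannot rise.
- lock_button_top (a point): Centre of the top face of the lock button, a black oblong push pad 30 mm across the rail x 40 mm along it, on the robot's side of the carriage; top 50 mm above the bench when up, 42 mm when fully down. Axes as slide_base. An upright grey thumb fence, 46 mm across x 8 mm thick, stands on the carriage on the pad's end-stop side (+y), its face 24 mm from this point and its top 68 mm above the bench: a finger on the pad can also push against it.
- carriage_nose (a point): Middle of the carriage's leading face, the one that meets the end stop, 32 mm above the bench; y axis along the travel, axes as slide_base.
- stop_face (a point): Middle of the face of the end stop's rubber bumper, 32 mm above the bench; axes as slide_base. The carriage is home when carriage_nose meets it. The stop block (white, 120 mm across x 49 mm along x 30 mm high, its top 42 mm above the bench) is clamped on the slide anew each time, and carries a small white measuring head (26 mm wide, its top 87 mm above the bench) on the side away from the button (34 mm towards +x from the slide's middle), overhanging the carriage by 40 mm.
- nest (a point): Middle of the floor of the coupon nest, a shallow trough with 4 mm lips on the carriage, 30 mm towards +x from the carriage's middle line, 40 mm above the bench; axes as slide_base.
- coupon: The bonded test coupon: two steel strips, each 25 x 62.5 x 3 mm, overlapping to 100 mm length along y, 74 g, lying loose in the nest. Origin: middle of its underside.
- cartridge_a: A white adhesive cartridge standing upright beyond the slide, 42 mm diameter, 128 mm high. Origin: centre of its underside.
- cartridge_b: A second cartridge like cartridge_a.
- primer_jar: A capped jar standing beyond the slide, 56 mm diameter, 60 mm high. Origin: centre of its underside.
- spatula: A wooden-handled spatula 190 mm long lying on the bench on the robot's side of the slide. Origin: on its underside.
Not all that is in view belongs to the job. Of the things shaped like the coupon, the steel one is meant.

How it is judged:
By the outcome, as a careful person would: the job done as asked, in the order asked, and still so for the second after the job is handed in, with the robot touching nothing.
It also fails if it takes over 35 s, if anything falls off the work surface, if the arm or the gripper's body presses on something with over 40 N, if the wrist force passes 120 N, or if a joint passes its speed limit or range.

## Working session

There is one attempt and no reset: what is moved stays moved. The work goes in short steps, each a Python script; the robot and the scene stay as the last script left them, time stands still between calls to the robot, and variables do not carry over. Pictures are saved under pics/ and viewed, at most 10 in all, crops included, and the job is handed in when it is done.

```bash
mkdir -p pics; python3 - <<'E'
from bench import manip
import cv2,numpy as np
for c in ["scene","top"]:
    im,d=manip.grab_frame(c); cv2.imwrite(f"pics/{c}0.png",im[:,:,::-1]); np.savez(f"{c}0.npz",im=im,d=d)
    for n in ["lock_button_top","carriage_nose","slide_base","coupon","stop_face","nest","spatula"]:
        try: print(c,n,[(np.round(r["at"],4).tolist(),round(r["confidence"],2)) for r in manip.look_for(c,n)[:3]])
        except Exception as e: print(c,n,e)
    k=manip.get_calibration(c); print(k)
print(manip.current_time(), manip.current_tcp_rot())
E
```

```text
scene lock_button_top []
scene carriage_nose [([0.5345, -0.1505, 0.0423], 0.68)]
scene slide_base [([0.5676, -0.0649, 0.0109], 0.75), ([0.6989, -0.188, 0.0717], 0.23)]
scene coupon [([0.5731, -0.1635, 0.0515], 0.75), ([0.5896, -0.3306, 0.0045], 0.65), ([0.4114, -0.347, 0.0016], 0.65)]
scene stop_face [([0.591, 0.0616, 0.0394], 0.65)]
scene nest [([0.529, -0.1494, 0.0406], 0.57), ([0.5898, 0.0613, 0.0413], 0.36)]
scene spatula [([0.4079, -0.0759, -0.001], 0.91)]
{'camera_matrix': array([[396.33924171,   0.        , 314.9971317 ],
       [  0.        , 396.33924171, 197.92237535],
       [  0.        ,   0.        ,   1.        ]]), 'k1': -0.06873083263469498, 'R': array([[-0.78068719,  0.62444104,  0.02451324],
       [ 0.32830231,  0.44319473, -0.83414389],
       [-0.53173781, -0.6431577 , -0.55100188]]), 't': array([ 0.4654515 , -0.09215526,  1.03813089])}
top lock_button_top [([0.4041, -0.0801, 0.0032], 0.68), ([0.5056, -0.1786, 0.0537], 0.47)]
top carriage_nose [([0.5279, -0.1686, 0.0415], 0.63)]
top slide_base [([0.5387, -0.0824, 0.0096], 0.66)]
top coupon [([0.3028, -0.2157, 0.
[... 190 characters left out ...]
712, 0.0383], 0.84), ([0.5063, -0.1804, 0.0498], 0.16)]
top spatula [([0.4031, -0.0788, 0.004], 0.67), ([0.5275, -0.1697, 0.0426], 0.41)]
{'camera_matrix': array([[368.13214101,   0.        , 317.1572217 ],
       [  0.        , 368.13214101, 202.93552816],
       [  0.        ,   0.        ,   1.        ]]), 'k1': -0.06792923430003835, 'R': array([[ 0.00274955, -0.99989144,  0.01447611],
       [-0.99870828, -0.00348019, -0.05069189],
       [ 0.05073676, -0.01431803, -0.99860942]]), 't': array([-0.09520335,  0.52478977,  0.91284123])}
0.8 [[ 8.99225725e-01  4.37484965e-01 -1.72467533e-05]
 [ 4.37484966e-01 -8.99225725e-01  3.58456764e-06]
 [-1.39405298e-05 -1.07685307e-05 -1.00000000e+00]]
```

View pics/top0.png

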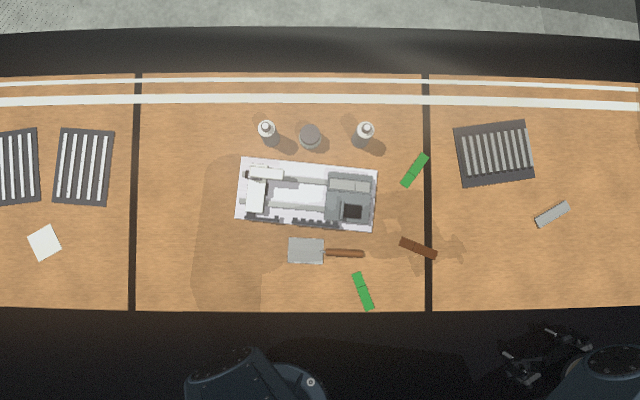

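View pics/scene0.png

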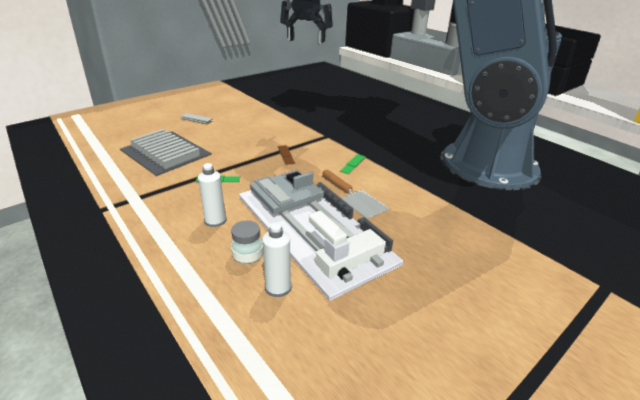

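The top view shows the slide plate with corners at about (241,157), (378,171), (372,232) and (235,218). The carriage is on the right, its black pad at (352,212), and the white stop block is on the left at (257,190). The scene view confirms this, with the fence beside the pad. Next I'll fit the plate and take a wrist view.

```bash
cat > h.py <<'E'
from bench import manip
import cv2,numpy as np
def unproj(k,px,d):  # px Nx2, d depth along axis
    K=k["camera_matrix"]; D=np.array([k["k1"],0,0,0,0.])
    n=cv2.undistortPoints(np.float64(px).reshape(-1,1,2),K,D)[:,0]
    return (np.c_[n,np.ones(len(n))]*np.reshape(d,(-1,1))-k["t"])@k["R"]
def atz(k,px,z):
    r=unproj(k,px,np.ones(len(px)))-(c:=-k["R"].T@k["t"]); return c+r*((z-c[2])/r[:,2])[:,None]
def cloud(k,d):
    v,u=np.nonzero(d>0); return unproj(k,np.c_[u,v],d[v,u]),u,v
def Rz(a): # tool down, tool y along slide y(yaw a)
    c,s=np.cos(a),np.sin(a); return np.array([[-c,-s,0],[-s,c,0],[0,0,-1.]])
E
python3 - <<'E'
from h import *
k=manip.get_calibration("top")
P=atz(k,[(241,157),(378,171),(372,232),(235,218)],.012)
print(P.round(3)); ax=(P[0]-P[1])+(P[3]-P[2]); yaw=np.arctan2(-ax[0],ax[1]); print("yaw",yaw)
R=Rz(yaw); R2=R@np.diag([-1,-1,1])
print(manip.current_tcp_rot().round(2).tolist())
best=min([R,R2],key=lambda M:np.linalg.norm(M-manip.current_tcp_rot()))
np.save("R.npy",best)
manip.set_gripper(0.0)
manip.move_ptp([0.46,-0.16,0.30],best)
kw=manip.get_calibration("wrist"); im,d=manip.grab_frame("wrist")
np.savez("w0.npz",im=im,d=d,**kw); cv2.imwrite("pics/w0.png",im[:,:,::-1])
for n in ["lock_button_top","carriage_nose","stop_face"]:
    print(n,[(np.round(r["at"],4).tolist(),round(r["confidence"],2)) for r in manip.look_for("wrist",n)[:3]])
print(best.round(3),manip.current_time(),manip.current_qpos(),manip.current_ee_pos(),kw["R"].round(2),-kw["R"].T@kw["t"])
E
```

```text
[[ 0.641  0.1    0.012]
 [ 0.607 -0.248  0.012]
 [ 0.452 -0.232  0.012]
 [ 0.486  0.113  0.012]]
yaw -0.09837952217491612
[[0.9, 0.44, -0.0], [0.44, -0.9, 0.0], [-0.0, -0.0, -1.0]]
lock_button_top [([0.5026, -0.1755, 0.0515], 0.71)]
carriage_nose [([0.532, -0.1676, 0.0348], 0.85)]
stop_face [([0.5704, 0.0416, 0.0378], 0.7)]
[[ 0.995 -0.098  0.   ]
 [-0.098 -0.995  0.   ]
 [ 0.     0.    -1.   ]] 3.2833 [-4.31523435e-01  1.48480647e-01  1.68080343e+00 -1.34257994e-04
  1.31273575e+00  1.23848659e+00] [ 0.45980669 -0.16057395  0.29978048] [[-0.1  -0.99  0.  ]
 [-0.94  0.1   0.32]
 [-0.31  0.03 -0.95]] [ 0.5407348  -0.1687203   0.46570576]
```

View pics/w0.png

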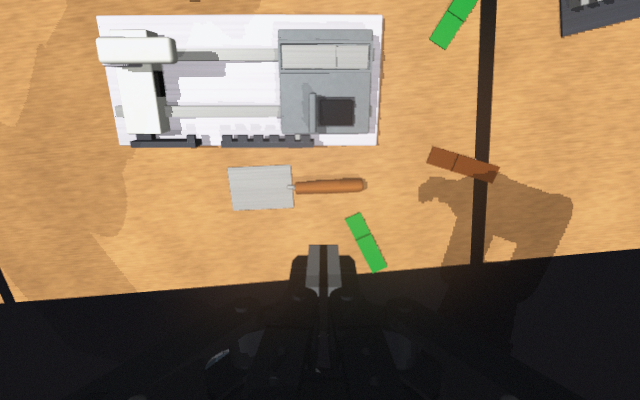

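The wrist view shows the pad at about (336,112), the fence at u≈313, the carriage nose at u≈279 and the bumper at (160,84), with its face at u≈165. I'll refine these with pixel-plane intersections and the pad's dark blob.

```bash
python3 - <<'E'
from h import *
f=np.load("w0.npz"); k={n:f[n] for n in ["camera_matrix","k1","R","t"]}; k["k1"]=float(k["k1"])
im=f["im"]; d=f["d"]
E=atz(k,[(98,15),(383,15),(379,146),(121,146)],.012)[:, :2] ; 
# plate yaw from near/far edges
for a,b in((E[0],E[1]),(E[3],E[2])):
    w=a-b; print("yaw",np.arctan2(-w[0],w[1]),np.linalg.norm(w))
g=im.max(2); m=(g<75).astype(np.uint8); m[:, :300]=0;m[:,370:]=0;m[:80]=0;m[135:]=0
n,l,s,c=cv2.connectedComponentsWithStats(m); i=1+s[1:,4].argmax(); print(s[i],c[i])
B=atz(k,[c[i]],.05)[0]; print("pad",B)
C=cv2.boxPoints(cv2.minAreaRect(cv2.findContours((l==i).astype(np.uint8),0,2)[0][0])); print(atz(k,C,.05).round(4).tolist())
yaw=-0.0984; ey=np.array([-np.sin(yaw),np.cos(yaw),0]); ex=np.array([np.cos(yaw),np.sin(yaw),0])
N=atz(k,[(279,85),(279,125)],.04); S=atz(k,[(165,84)],.035)[0]
print("nose y rel pad",[(p-B)@ey for p in N],"stop",(S-B)@ey,(S-B)@ex)
r=im[104:120,300:322].max(2); print(r[8])
fx=unproj(k,[(u,112) for u in range(305,325,2)],d[112,305:325:2]); print([((p-B)@ey*1e3).round(1).item() for p in fx],fx[:,2].round(3))
P,u,v=cloud(k,d); q=P-B; X=q@ex;Y=q@ey;Z=P[:,2]
pm=(abs(X)<.008)&(abs(Y)<.01); print("pad z",np.median(Z[pm]))
# carriage edges from depth: top z ~.04
t=(Z>.034)&(Z<.048)&(abs(X-.03)<.1)&(Y>-.08)&(Y<.09); print("carr Y",np.percentile(Y[t],[.5,99.5]),"X",np.percentile(X[t],[.5,99.5]))
E
```

```text
yaw -0.10412446444312334 0.34472469511803866
yaw -0.10162646744706343 0.34894399651907143
[318  97  36  29 897] [334.75027871 111.51059086]
pad [ 0.50514449 -0.17964764  0.05      ]
[[0.5238, -0.1615, 0.05], [0.5197, -0.2026, 0.05], [0.487, -0.2002, 0.05], [0.4913, -0.158, 0.05]]
nose y rel pad [np.float64(0.06666204293757547), np.float64(0.06864926311517622)] stop 0.20569461521031665 0.032158177998354874
[173 173 167 155 153 155 154 155 147 151 169 172 168 166 151 111  89  87
  75  61  56  59]
[36.1, 33.7, 30.2, 27.9, 25.5, 23.3, 21.4, 19.0, 16.5, 14.1] [0.04  0.039 0.065 0.065 0.067 0.066 0.038 0.04  0.048 0.049]
pad z 0.04871238659471445
carr Y [-0.04218014  0.08133812] X [-0.04505397  0.09164495]
```

Pad centre is (0.505, -0.180), yaw ≈ -0.10, and travel to the stop is about 138 mm. Next: descend and press.

```bash
cat >> h.py <<'E'
yaw=-0.1015; ey=np.array([-np.sin(yaw),np.cos(yaw),0]); ex=np.array([np.cos(yaw),np.sin(yaw),0])
B=np.array([0.5052,-0.1797,0.]); Rt=Rz(yaw)@np.diag([-1,-1,1])
def pt(y,z): return B+ey*y+[0,0,z]
def F():
    f=manip.current_force(); return np.array([f@ex,f@ey,f[2]]).round(2)
E
python3 - <<'E'
from h import *
manip.move_ptp(pt(.003,.085),Rt); manip.move_l(pt(.003,.056),max_speed=.06)
f0=F(); print("free",f0)
for z in (.050,.048,.046,.0445,.0435):
    manip.move_l(pt(.003,z),max_speed=.03); print(z,F()-f0,manip.current_ee_pos().round(4))
    if (F()-f0)[2]>15: break
np.save("f0.npy",f0)
im,d=manip.grab_frame("scene"); cv2.imwrite("pics/s1.png",cv2.resize(im[140:300,220:420,::-1],None,fx=3,fy=3))
print(manip.current_time())
E
```

```text
free [-0.02 -0.6   0.47]
0.05 [-0.57  0.46 -0.38] [ 0.5054 -0.1767  0.0499]
0.048 [-0.07  0.89  0.43] [ 0.5055 -0.1767  0.0479]
0.046 [-0.25  0.04  0.36] [ 0.5054 -0.1767  0.0459]
0.0445 [-0.84  1.64  0.18] [ 0.5055 -0.1767  0.0444]
0.0435 [ 0.18  1.56 -0.34] [ 0.5055 -0.1767  0.0435]
6.2
```

View pics/s1.png

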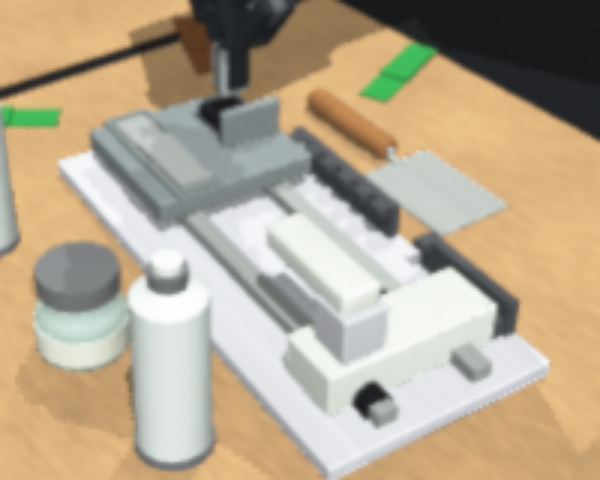

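In this crop the finger tip at (225,90) hovers just over or behind the pad at (222,110), and no force has registered. I'll check the grip width and the tip.

```bash
python3 - <<'E'
from h import *
print(manip.current_grip_width(),F(),manip.current_ee_pos(),manip.current_tcp_rot().round(3).tolist())
kw=manip.get_calibration("wrist"); im,d=manip.grab_frame("wrist"); cv2.imwrite("pics/w1.png",im[:,:,::-1]); np.savez("w1.npz",im=im,d=d,**kw)
p=(kw["R"]@manip.current_ee_pos()+kw["t"]); print("tcp px",cv2.projectPoints(manip.current_ee_pos().reshape(1,3),cv2.Rodrigues(kw["R"])[0],kw["t"],kw["camera_matrix"],np.array([kw["k1"],0,0,0,0]))[0])
im,d=manip.grab_frame("scene"); k=manip.get_calibration("scene")
print("tcp scene px",cv2.projectPoints(manip.current_ee_pos().reshape(1,3),cv2.Rodrigues(k["R"])[0],k["t"],k["camera_matrix"],np.array([k["k1"],0,0,0,0]))[0])
E
```

```text
-0.0001726321001864818 [0.21 0.51 0.15] [ 0.50550162 -0.17671032  0.04349701] [[0.995, -0.101, -0.0], [-0.101, -0.995, 0.0], [-0.0, -0.0, -1.0]]
tcp px [[[322.70910775 239.86049386]]]
tcp scene px [[[297.22989902 179.08775211]]]
```

View pics/w1.png

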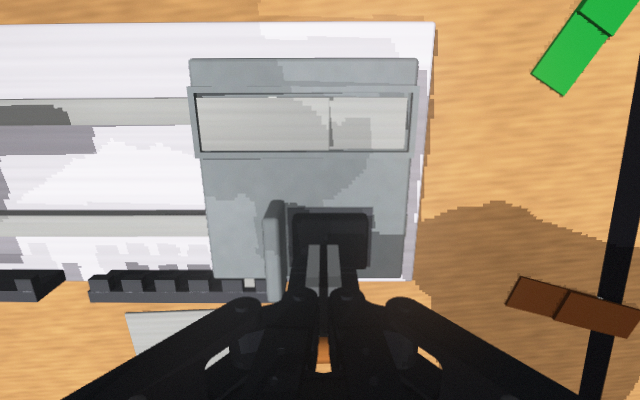

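The gripper is shut and the tip is over the pad at (320,243), but no force shows. I'll check the gap with depth.

```bash
python3 - <<'E'
from h import *
f=np.load("w1.npz"); k={n:f[n] for n in ["camera_matrix","k1","R","t"]}; k["k1"]=float(k["k1"]); d=f["d"]
for u in (313,330):
  rows=list(range(216,262,4)); print(u,[(r,*(((p:=unproj(k,[(u,r)],[d[r,u]])[0])*1e3).round(0).tolist()[::2])) for r in rows])
print("pad right part z",unproj(k,[(360,235)],[d[235,360]]),unproj(k,[(300,235)],[d[235,300]]))
im,ds=manip.grab_frame("scene"); ks=manip.get_calibration("scene")
P,u,v=cloud(ks,ds); q=P-[*manip.current_ee_pos()[:2],0]; m=(abs(q@ex)<.02)&(abs(q@ey)<.02)
for uu in range(288,304,3):
  print(uu,[(int(r),(unproj(ks,[(uu,r)],[ds[r,uu]])[0]*1e3).round(0)[[1,2]].tolist()) for r in range(162,186,3)])
E
```

```text
313 [(216, 520.0, 43.0), (220, 519.0, 48.0), (224, 517.0, 49.0), (228, 516.0, 49.0), (232, 513.0, 49.0), (236, 511.0, 48.0), (240, 509.0, 49.0), (244, 506.0, 49.0), (248, 517.0, 75.0), (252, 517.0, 78.0), (256, 516.0, 81.0), (260, 517.0, 85.0)]
330 [(216, 519.0, 44.0), (220, 518.0, 48.0), (224, 517.0, 49.0), (228, 514.0, 49.0), (232, 512.0, 50.0), (236, 510.0, 49.0), (240, 508.0, 49.0), (244, 504.0, 47.0), (248, 516.0, 74.0), (252, 516.0, 78.0), (256, 517.0, 82.0), (260, 516.0, 85.0)]
pad right part z [[ 0.50896447 -0.1965684   0.0490415 ]] [[ 0.51183081 -0.16546574  0.04824889]]
288 [(162, [-315.0, 2.0]), (165, [-305.0, 0.0]), (168, [-290.0, 2.0]), (171, [-281.0, -0.0]), (174, [-198.0, 50.0]), (177, [-192.0, 46.0]), (180, [-189.0, 41.0]), (183, [-180.0, 40.0])]
291 [(162, [-184.0, 86.0]), (165, [-185.0, 78.0]), (168, [-288.0, -0.0]), (171, [-218.0, 41.0]), (174, [-195.0, 49.0]), (177, [-185.0, 49.0]), (180, [-180.0, 45.0]), (183, [-176.0, 40.0])]
294 [(162, [-172.0, 91.0]), (165, [-171.0, 85.0]), (168, [-172.0, 77.0]), (171, [-215.0, 40.0]), (174, [-189.0, 50.0]), (177, [-156.0, 67.0]), (180, [-156.0, 59.0]), (183, [-155.0, 53.0])]
297 [(162, [-168.0, 92.0]), (165, [-166.0, 86.0]), (168, [-166.0, 79.0]), (171, [-195.0, 51.0]), (174, [-187.0, 49.0]), (177, [-151.0, 68.0]), (180, [-149.0, 62.0]), (183, [-152.0, 52.0])]
300 [(162, [-168.0, 89.0]), (165, [-167.0, 83.0]), (168, [-164.0, 77.0]), (171, [-263.0, -0.0]), (174, [-183.0, 49.0]), (177, [-150.0, 66.0]), (180, [-151.0, 58.0]), (183, [-149.0, 52.0])]
303 [(162, [-161.0, 91.0]), (165, [-164.0, 82.0]), (168, [-270.0, 1.0]), (171, [-259.0, -0.0]), (174, [-152.0, 69.0]), (177, [-148.0, 64.0]), (180, [-150.0, 56.0]), (183, [-150.0, 48.0])]
```

Both depth cameras put the real fingertip at z≈0.072–0.074, about 29 mm short of the reported TCP, and the pad is still up at 50 mm. The tip's lateral position is fine. So I'll descend by feel, after checking that the finger linkage clears the fence.

```bash
python3 - <<'E'
from h import *
f=np.load("w1.npz"); k={n:f[n] for n in ["camera_matrix","k1","R","t"]}; k["k1"]=float(k["k1"])
e=manip.current_ee_pos()
im,ds=manip.grab_frame("scene"); ks=manip.get_calibration("scene")
for nm,kk,dd in(("w",k,f["d"]),("s",ks,ds)):
  P,u,v=cloud(kk,dd); q=P-e; X=q@ex;Y=q@ey;Z=P[:,2]; 
  m=(abs(X)<.06)&(abs(Y)<.09)&(Z>.0715)&(Z<.25)
  print(nm,"X ext",np.percentile(X[m],[1,99]).round(3))
  for y in range(-60,61,6):
    s=m&(abs(Y*1e3-y)<3)
    if s.sum()>3: print((y,np.percentile(Z[s],3).round(3).item(),int(s.sum())),end=" ")
  print()
E
```

```text
w X ext [-0.008  0.018]
(-60, 0.147, 127) (-54, 0.141, 712) (-48, 0.135, 1229) (-42, 0.128, 1884) (-36, 0.121, 2841) (-30, 0.116, 2024) (-24, 0.114, 1659) (-18, 0.11, 1258) (-12, 0.082, 2819) (-6, 0.08, 3241) (0, 0.077, 2480) (6, 0.08, 3222) (12, 0.083, 2766) (18, 0.11, 1245) (24, 0.114, 1655) (30, 0.116, 2058) (36, 0.121, 2825) (42, 0.129, 1839) (48, 0.135, 1211) (54, 0.141, 684) (60, 0.148, 112) 
s X ext [-0.023  0.039]
(-54, 0.147, 15) (-48, 0.135, 29) (-42, 0.13, 31) (-36, 0.124, 22) (-30, 0.118, 26) (-24, 0.116, 17) (-18, 0.117, 24) (-12, 0.112, 65) (-6, 0.078, 157) (0, 0.081, 81) (6, 0.075, 146) (12, 0.078, 240) (18, 0.127, 207) (24, 0.123, 212) (30, 0.118, 306) (36, 0.129, 504) (42, 0.13, 99) (48, 0.135, 54) (54, 0.142, 50) (60, 0.15, 51)
```

The linkage sits at least 36 mm above the tip at the fence, so it clears. Descending by feel, averaging force readings.

```bash
cat >> h.py <<'E'
f0=np.load("f0.npy") if __import__("os").path.exists("f0.npy") else 0
def Fa(n=6):
    a=[]
    for _ in range(n): a.append(F()); manip.dwell(.01)
    return np.mean(a,0)
E
python3 - <<'E'
from h import *
f0=Fa(10); print(f0); np.save("f0.npy",f0)
manip.move_l(pt(.003,.026),max_speed=.05)
z=.025; c=None
while z>.006:
    manip.move_l(pt(.003,z),max_speed=.03); g=Fa()-f0; print(round(z,4),g.round(2))
    if c is None and g[2]>1.8: c=z
    if g[2]>7.5 or (c and c-z>=.0055): break
    z-=.001
print("contact",c,manip.current_time())
im,d=manip.grab_frame("scene"); cv2.imwrite("pics/s2.png",cv2.resize(im[140:300,220:420,::-1],None,fx=3,fy=3))
E
```

```text
[ 0.118 -0.013  0.048]
0.025 [-1.11 -0.21  2.31]
0.024 [-0.53  0.12  2.97]
0.023 [-0.49 -0.15  3.2 ]
0.022 [-0.09 -0.01  3.9 ]
0.021 [ 0.16 -0.07  4.2 ]
0.02 [0.06 0.22 4.78]
0.019 [ 0.26 -0.01  4.57]
contact 0.025 9.0833
```

View pics/s2.png

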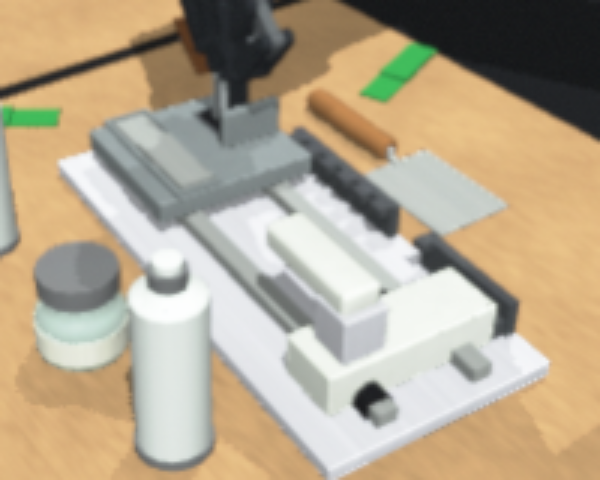

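The finger is pressing the pad beside the fence, at about 4.7 N (≈5 mm). I'll press 1.7 mm deeper, then slide to the stop, watching force.

```bash
python3 - <<'E'
from h import *
Z=.0173; y=.003
manip.move_l(pt(y,Z),max_speed=.03); print("press",(Fa()-f0).round(2))
for y in (.012,.03,.08,.128):
    manip.move_l(pt(y,Z),max_speed=.07); g=Fa(4)-f0; print(round(y,3),g.round(2))
    if g[1]<-9 or g[2]<3: break
else:
    n=0
    while y<.158:
        y+=.002; manip.move_l(pt(y,Z),max_speed=.03); g=Fa(4)-f0; print(round(y,4),g.round(2))
        if g[1]<-8: break
np.save("y.npy",y); print(manip.current_time())
im,d=manip.grab_frame("scene"); cv2.imwrite("pics/s3.png",cv2.resize(im[140:300,220:420,::-1],None,fx=3,fy=3))
E
```

```text
press [0.1  0.34 6.02]
0.012 [0.39 1.44 5.43]
0.03 [0.45 1.19 5.64]
0.08 [0.12 1.56 5.37]
0.128 [-0.13  1.39  5.55]
0.13 [-0.32  1.1   5.37]
0.132 [-0.63  0.82  5.67]
0.134 [-0.48  0.63  5.35]
0.136 [-0.66  0.9   6.31]
0.138 [-0.84  0.5   5.51]
0.14 [-0.5   0.52  5.86]
0.142 [-0.32  0.29  5.54]
0.144 [-0.52  0.52  5.59]
0.146 [-0.77  0.1   5.67]
0.148 [-0.36  0.44  5.65]
0.15 [-0.62 -0.82  5.88]
0.152 [-0.25 -1.42  5.6 ]
0.154 [-0.23 -1.43  5.23]
0.156 [-0.07 -7.32  5.53]
0.158 [ -0.8  -23.83   5.68]
16.2
```

View pics/s3.png

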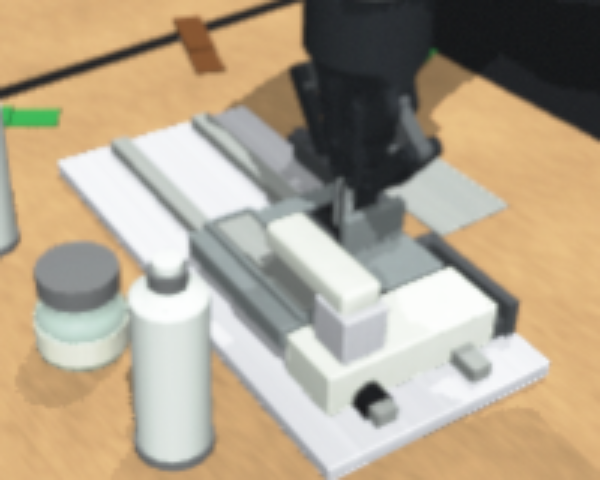

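The carriage is against the bumper, with a hard force rise and the finger on the fence. I'll ease to a light push and lift straight up, so it can't back off.

```bash
python3 - <<'E'
from h import *
y=.1567; manip.move_l(pt(y,.0173),max_speed=.02); print((Fa()-f0).round(2))
for z in (.020,.0225,.025,.028,.032): manip.move_l(pt(y,z),max_speed=.03); print(z,(Fa(4)-f0).round(2))
manip.move_l(pt(y-.008,.06),max_speed=.08); manip.move_l(pt(y-.008,.16),max_speed=.15)
manip.move_l(pt(y-.008,.22)-ex*.12,max_speed=.2)
im,d=manip.grab_frame("scene"); cv2.imwrite("pics/s4.png",cv2.resize(im[140:300,220:420,::-1],None,fx=3,fy=3))
kw=manip.get_calibration("wrist"); im,d=manip.grab_frame("wrist"); cv2.imwrite("pics/w4.png",im[:,:,::-1]); np.savez("w4.npz",im=im,d=d,**kw)
r=manip.look_for("wrist","lock_button_top"); print([(np.round(q["at"],4),q["confidence"]) for q in r])
P,u,v=cloud(kw,d); 
if r:
    q=P-r[0]["at"]; s=(abs(q@ex)<.008)&(abs(q@ey)<.01); print("pad z",np.median(P[s,2]),s.sum())
print(manip.current_time())
E
```

```text
[ -0.57 -13.2    5.82]
0.02 [ -0.4  -13.13   4.24]
0.0225 [ -0.07 -12.06   2.86]
0.025 [ -0.57 -11.38   2.06]
0.028 [ -0.64 -10.87  -0.12]
0.032 [-1.19 -8.5  -0.62]
[(array([ 0.5162, -0.0304,  0.0519]), 0.74)]
pad z 0.04869858845012719 417
20.3
```

View pics/w4.png

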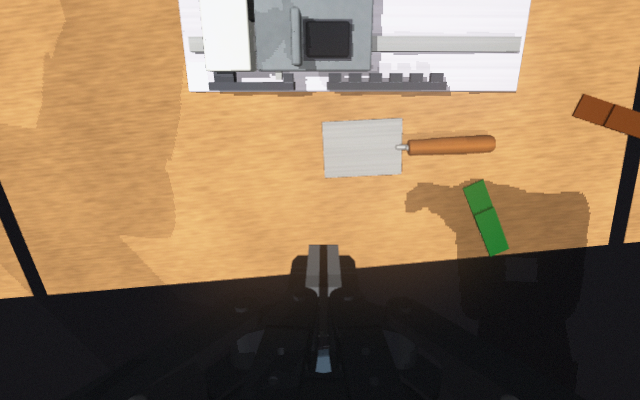

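The wrist view shows the carriage against the bumper at u≈250. The pad at (328,40) is back at its "up" height (48.7 mm, same as the reading before pressing), and the gripper is clear of everything.

```bash
python3 -c "
from bench import manip
print(manip.sign_off())"
```

```text
the job is handed in; nothing more can be done
None
```

The carriage was pushed against the end stop with the lock button held down; the button then sprang back to its starting height, so it should be locked there. I handed the job in at about 20 s with the arm clear; I did not re-check the coupon in its nest after the lift.

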